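Air the low food pot with its lever and let the lid down softly

TASK

Two steel food pots have a lid that is worked by a lever at the front; the lower pot needs airing. With your fingertips push the steel lunch box aside on the table, without lifting it, until it is out from under that pot's lever, then press the lever pad right down so the lid stands fully open, keep it open for three seconds, and let the lever up slowly so the lid closes fully without slamming. Do not touch the lid itself, do not grasp anything, and leave the taller pot and everything else as they are.

Things in the scene. Friction and masses are not known exactly. Their poses are not given: they have to be found in the camera images.
- low_pot: the low one of two round insulated steel pots with a lever, 170 mm across and 120 mm tall (the other is 210 mm), fixed to the table. Origin: centre of its underside, on the table. Its -x axis points to its front, where the lever's pad sticks out; y is sideways. The lever's two side arms reach 105 mm to each side of the pot's axis.
- low_pad (a point): centre of the top face of the low pot's lever pad: a level black plate 50 mm (front to back) by 60 mm wide, 6 mm thick, 105 mm above the table at rest and 175 mm in front of the pot's axis. Pressed straight down it travels 57 mm to its stop (pad then 48 mm above the table, tipped 0.33 rad forward, x shift below 5 mm) against about 2 to 7 N; it comes back up under the lid's weight.
- low_lid: the low pot's round steel lid, 176 mm across, black knob 38 mm high. Origin: underside, on the pot's axis when shut (120 mm above the table), axes then as the pot's. Hinged 100 mm behind; front edge opens up, its z axis vertical when shut, tilted 1.0 rad when fully open. Rods link it to the lever: it turns 3 times the lever's angle. No spring or catch: if let go, it falls and slams.
- low_lever (a joint): angle of the low pot's lever about its pivots on the pot's sides (75 mm above the table, below the pot's axis): 0 at rest, lid shut; 0.335 rad at its lower stop, lid fully open. About 0.1 rad per 17 mm of pad travel.
- tall_pot: the tall one of two round insulated steel pots with a lever, 170 mm across and 210 mm tall (the other is 120 mm), fixed to the table. Origin: centre of its underside, on the table. Its -x axis points to its front, where the lever's pad sticks out; y is sideways. The lever's two side arms reach 105 mm to each side of the pot's axis.
- tall_pad (a point): centre of the top face of the tall pot's lever pad: a level black plate 50 mm (front to back) by 60 mm wide, 6 mm thick, 105 mm above the table at rest and 175 mm in front of the pot's axis. Pressed straight down it travels 57 mm to its stop (pad then 48 mm above the table, tipped 0.33 rad forward, x shift below 5 mm) against about 2 to 7 N; it comes back up under the lid's weight.
- tall_lid: the tall pot's round steel lid, 176 mm across, black knob 38 mm high. Origin: underside, on the pot's axis when shut (210 mm above the table), axes then as the pot's. Hinged 100 mm behind; front edge opens up, its z axis vertical when shut, tilted 1.0 rad when fully open. Rods link it to the lever: it turns 3 times the lever's angle. No spring or catch: if let go, it falls and slams.
- tall_lever (a joint): angle of the tall pot's lever about its pivots on the pot's sides (75 mm above the table, below the pot's axis): 0 at rest, lid shut; 0.335 rad at its lower stop, lid fully open. About 0.1 rad per 17 mm of pad travel.
- lunchbox_center (a point): centre (30 mm above its underside) of the closed rectangular steel lunch box, 110 mm long (its x axis), 70 mm wide (y), 60 mm tall, about 0.3 kg, loose on the table; its rear end starts under the low pot's lever pad and blocks the lever, its other end points to the robot's side.
- mug: white ceramic mug, 72 mm across, 85 mm tall, loose; a bystander; origin: centre of its underside
- sauce: amber glass bottle, 60 mm across, 190 mm tall, loose; a bystander; origin: centre of its underside
- bowl: small steel bowl, 124 mm across, 50 mm tall, loose; a bystander; origin: centre of its underside
- jar: glass jar, 64 mm across, 90 mm tall, loose; a bystander; origin: centre of its underside
- can: can, 68 mm across, 100 mm tall, loose; a bystander; origin: centre of its underside
- tin: flat round lidded steel tin, 114 mm across, 68 mm tall, loose; a bystander; origin: centre of its underside
- lunchbox: the same lunch box; origin: centre of its underside
Mind the look-alikes: they are no part of the job. Leave any blue or purple look-alike of the lunchbox alone.

How it is judged:
By the outcome, as a careful person would: the job done as asked, in the order asked, and still so for the second after the job is handed in, with the robot touching nothing.
It also fails if it takes over 64 s, if anything falls off the work surface, if the arm or the gripper's body presses on something with over 40 N, if the wrist force passes 120 N, or if a joint passes its speed limit or range.

ROBOT

A 6-joint arm with a two-finger parallel gripper is mounted at the origin on the work surface. World frame = base frame: x ahead of the robot, y to its left, z up, the work surface at z = 0. Lengths are in mm, angles in rad, forces in N, time in s.
With the tool pointing down it reaches from about 300 to 775 mm from the base axis. Payload 14.6 kg.
Tool frame: the origin (TCP) lies where the fingers leave the gripper's body, on its centre line; the fingertips stand 97 mm ahead of it and the grasp point (between the pads) lies ahead of it (grip_depth is the z of the grasp point in the tool frame, in mm); z points along the fingers, y is the line along which they close (so a half turn about z gives the same grasp; the last joint's range is limited). The gripper opens to 94 mm and grips with 3 to 60 N. Pads are 16 mm wide; open, the fingers measure 119 mm over their backs; the gripper's body (75 mm by 177 mm) begins 78 mm behind the grasp point.
Start: joints at [1.271, 0.3, 1.521, -0, 1.321, -0.067], TCP at [126.885, 535.154, 302.646] pointing down, gripper open.
Joint ranges: [-3.03, 3.03], [-0.79, 2.21], [0.23, 2.52], [-1.04, 4.18], [0, 3.07], [-2.55, 2.55]. Speed limits (rad/s): [2.22, 2.22, 2.57, 3.14, 3.14, 3.14].

INTERFACE

Orientations are given as [roll, pitch, yaw] about the fixed x, y, z axes, in that order (R = Rz(yaw) Ry(pitch) Rx(roll)).
In Python, from cell import read_state, camera, sign_off, regions_of, spot_point, grip_depth gives the robot as it stands. The module is installed in compiled form; this text tells all that it offers.
- The arm moves only by the tool send_rows, never from a script. Its argument "series" is a list of rows, each a list of 3 entries, a list of its own where there are three numbers: the shift along the world's x, y, z in mm, then the turn about the world's z in degrees, then the closure, from -1 (fully open) to 1 (shut), so that 0 is half open. A call has 1 to 12 rows; each row shifts and turns the commanded pose from where the row before left it; what a row does not reach is not made up. A row lasts 1/10 s, in which the tool goes at most 50 mm and 8.59 degrees, less where a joint would pass 70% of its speed; a pose out of reach is approached as far as the arm can. A call is refused whole if a number of a shift passes 50 or a number of a turn 8.59, either way. A call with a gripper value outside its range is refused whole. The fingers move at their own pace and stop on an object; "squeeze" is the grip in N (left out, the last holds). Time passes only in rows, so rows that do not move let the fingers close. It gives the time, the measured TCP pose, the force, the opening and the grip force at its end, in the units of the state.
- read_state(): the state, without advancing time (a new reading comes with each control period).
- camera(name): name is "scene" or "top" or "wrist"; returns a dict with "color" (420x560x3 uint8, blue, green, red), "fx", "fy", "cx", "cy" (pixels), "dist" ([k1, k2, p1, p2, k3] as OpenCV has them; the pictures are not rectified), "camera_from_world" (4x4, takes a point from world to camera coordinates). Camera axes: x right, y down, z forward; pixel columns grow to the right and rows downward; lengths in mm; the calibration is good to about 2 mm. A picture is of the moment at which its call begins. There is no depth.
- sign_off(): hands the job in; it is judged then, once.
Trained networks look in a picture, given as the dict that the camera call returned (one of the last four; its "shot" number tells which), for a name from the list of things; names that differ only in an ending like _2 or _b are one class to them, and where a whole thing is asked for, a point or a joint stands for the part that bears it (a point fixed in the world has none). Each returns a list of dicts, best first, with "confidence" (0 to 1); they miss things now and then, are a little off and sometimes report something else, mostly with a low value. They report only what shows in the picture. A call takes as long as a camera call. They do not tell look-alikes from the thing itself.
- regions_of(thing, picture): "mask" (420x560 bool, what is visible of it).
- spot_point(thing, picture): "point" ([x, y, z] in mm, in the coordinates of the camera as it stood for that picture, good to about 4 mm: a listed point, or the origin of a listed thing).
The state is a dict: "clock": time; "joints": joint angles; "qd": joint speeds; "effort": joint torques, N m; "eef_pos": TCP position; "eef_rot": TCP orientation; "wrist_force": force on the tool from outside, world axes, zero at the start; "moment": the same for the moment, N m; "finger_gap": finger opening in mm; "finger_force": force on a finger pad.
Only numpy, scipy, OpenCV 4.12 (cv2) and the standard library are available. Lean on these libraries where they do the work, as an engineer would, in place of code of your own. Each camera call takes 0.05 s, during which the arm holds its last target. There are 200 camera calls.

## Working session

There is one attempt and no reset: what is moved stays moved. The work goes in short steps, Python scripts to look and compute and a tool call to move; the robot and the scene stay as the last step left them, time stands still between calls to the robot, and variables do not carry over. Pictures are saved under pics/ and viewed, at most 10 in all, crops included, and the job is handed in when it is done.

Besides the shell and the picture viewer there is one more tool, called after ">>>" as a command line: name --argument value ..., lists and objects as JSON in quotes. send_rows: Moves the arm, as the interface text tells. Its arguments: {"type":"object","properties":{"series":{"type":"array"},"squeeze":{"type":"number"}},"required":["series"]}

```bash
mkdir -p pics; cat > h.py <<'E'
from cell import *
import numpy as np, cv2
def w(p,c):
    T=np.linalg.inv(c["camera_from_world"]); return (T@np.r_[p,1])[:3]
def px(P,c):
    M=np.array(c["camera_from_world"]); k=np.array([[c["fx"],0,c["cx"]],[0,c["fy"],c["cy"]],[0,0,1.]])
    r,_=cv2.Rodrigues(M[:3,:3]); return cv2.projectPoints(np.array([P],float),r,M[:3,3],k,np.array(c["dist"],float))[0].ravel()
E
python3 - <<'E'
from h import *
s=read_state();print(s["clock"],s["eef_pos"],s["eef_rot"],s["finger_gap"],grip_depth)
ims=[]
for n in("scene","top"):
    c=camera(n);ims.append(c["color"]);print(n)
    for t in "low_pot low_pad tall_pot tall_pad lunchbox_center lunchbox mug sauce bowl jar can tin".split():
        for d in spot_point(t,c)[:3]:
            p=w(d["point"],c);print(t,round(d["confidence"],2),p.round(),px(p,c).round())
cv2.imwrite("pics/a.png",ims[0]);cv2.imwrite("pics/b.png",ims[1])
E
```

```text
0.0 [126.84911304 535.01063215 302.07457272] [-3.14036583e+00 -6.82033223e-05  2.90876428e+00] 93.6563101669096 78.39999999999999
scene
low_pot 0.82 [ 687. -212.    1.] [287. 298.]
low_pot 0.63 [ 455. -226.   -4.] [225. 270.]
low_pad 0.6 [ 516. -227.  104.] [237. 262.]
low_pad 0.16 [ 686. -215.  119.] [286. 280.]
tall_pot 0.98 [693. 211.   3.] [343. 209.]
tall_pot 0.61 [787.   4.   0.] [343. 261.]
tall_pad 0.94 [521. 191. 107.] [301. 177.]
lunchbox_center 0.94 [ 455. -223.   26.] [224. 265.]
lunchbox_center 0.87 [ 316. -419.   33.] [154. 291.]
lunchbox_center 0.8 [334. 160.  30.] [254. 178.]
lunchbox 0.83 [ 312. -422.    2.] [155. 295.]
lunchbox 0.82 [ 457. -224.   -4.] [225. 270.]
lunchbox 0.77 [ 293. -218.   -4.] [188. 249.]
mug 0.85 [668.   5.   2.] [312. 246.]
sauce 0.74 [787.  -0.  -1.] [342. 262.]
sauce 0.72 [518. 193. 105.] [300. 177.]
sauce 0.64 [ 690. -212.    1.] [287. 298.]
bowl 0.62 [ 476. -522.    0.] [176. 346.]
jar 0.43 [632. 473.  -3.] [354. 162.]
can 0.86 [502. 492.   0.] [328. 148.]
can 0.49 [668.   5.   2.] [312. 246.]
tin 0.55 [ 614. -496.    2.] [218. 361.]
top
l
[... 210 characters left out ...]
45. 229.]
tall_pad 0.83 [519. 192. 107.] [229. 218.]
tall_pad 0.27 [ 476. -520.   -3.] [416. 251.]
lunchbox_center 0.96 [ 294. -214.   31.] [335. 292.]
lunchbox_center 0.95 [486.  -4.  33.] [282. 235.]
lunchbox_center 0.92 [336. 168.  31.] [232. 271.]
lunchbox 0.76 [488.  -9.   0.] [283. 236.]
lunchbox 0.66 [ 291. -217.   -4.] [334. 293.]
lunchbox 0.61 [334. 169.  -1.] [233. 272.]
mug 0.82 [666.   7.   1.] [283. 191.]
sauce 0.92 [793.  -1.  -2.] [287. 161.]
sauce 0.4 [ 450. -218.    0.] [337. 250.]
bowl 0.97 [ 477. -518.    1.] [416. 250.]
jar 0.52 [634. 477.  -1.] [164. 189.]
can 0.67 [502. 497.   4.] [153. 221.]
can 0.19 [663.   7.   0.] [283. 192.]
tin 0.84 [ 615. -494.    2.] [410. 214.]
```

```bash
python3 - <<'E'
import cv2
b=cv2.imread("pics/b.png")
cv2.imwrite("pics/b2.png",cv2.resize(b[130:330,130:460],None,fx=2.4,fy=2.4,interpolation=2))
a=cv2.imread("pics/a.png")
cv2.imwrite("pics/a2.png",cv2.resize(a[130:400,130:400],None,fx=2.2,fy=2.2,interpolation=2))
E
```

```text
(no output)
```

View pics/b2.png

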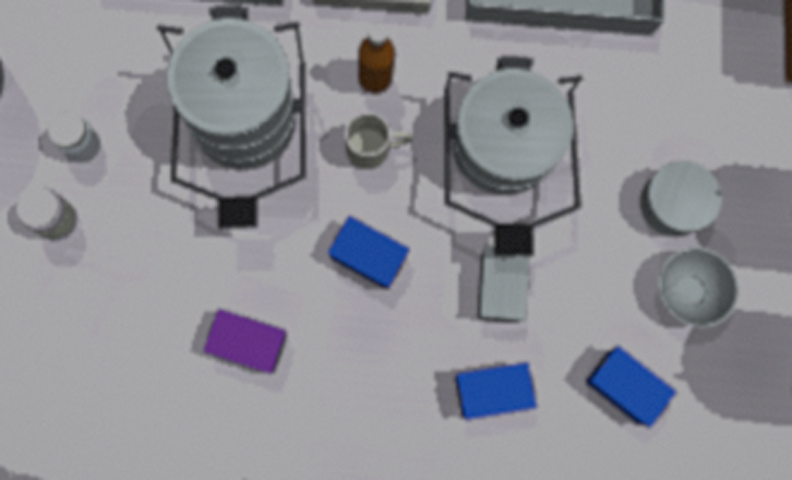

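View pics/a2.png

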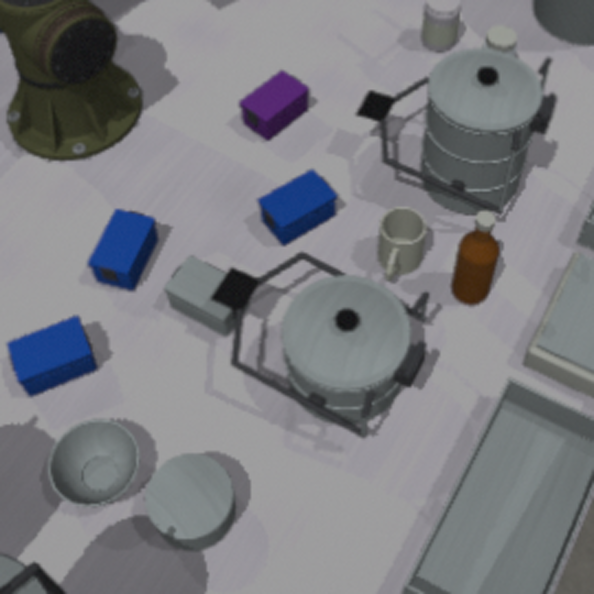

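The steel box at top px (340,249), about (455,-222), is the target. It is unpainted and its rear end is under the low pot's pad. The look-alikes are the blue boxes at top px (282,235), (335,292) and (395,291), and the purple one at (232,271). I'll push it towards -y, where the space is free.

>>> send_rows --series '[[[16,-34,0],-3.9,0],[[16,-34,0],-3.9,0],[[16,-34,0],-3.9,0],[[16,-34,0],-3.9,0],[[16,-34,0],-3.9,0],[[16,-34,0],-3.9,0],[[16,-34,0],-3.9,0],[[16,-34,0],-3.9,0],[[16,-34,0],-3.9,0],[[16,-34,0],-3.9,0]]'

```text
clock: 2.3
eef_pos: [287.2, 193.8, 302.9]
eef_rot: [3.141, 0.0, 2.226]
wrist_force: [0.2, -0.7, 0.5]
finger_gap: 47.3
finger_force: 0.0
```

>>> send_rows --series '[[[16,-34,0],-3.9,0],[[16,-34,0],-3.9,0],[[16,-34,0],-3.9,0],[[16,-34,0],-3.9,0],[[16,-34,0],-3.9,0],[[16,-34,0],-3.9,0],[[16,-34,0],-3.9,0],[[16,-34,0],-3.9,0],[[16,-34,0],-3.9,0],[[16,-34,0],-3.9,0],[[0,0,0],0,0],[[0,0,0],0,0]]'

```text
clock: 3.5
eef_pos: [446.8, -145.1, 302.3]
eef_rot: [-3.141, -0.0, 1.547]
wrist_force: [-0.2, 0.5, 0.6]
finger_gap: 47.1
finger_force: 0.0
```

```bash
python3 - <<'E'
from h import *
s=read_state();print(s["clock"],s["eef_pos"],s["eef_rot"],s["finger_gap"],s["joints"],s["wrist_force"])
c=camera("wrist");cv2.imwrite("pics/w.png",c["color"])
for t in "low_pad low_pot lunchbox_center".split():
    for d in spot_point(t,c)[:3]:
        p=w(d["point"],c);print(t,round(d["confidence"],2),p.round(),px(p,c).round())
for d in regions_of("lunchbox",c)[:3]:
    m=d["mask"].astype(np.uint8);print(d["confidence"],m.sum(),cv2.minAreaRect(cv2.findNonZero(m)))
E
```

```text
3.5 [ 446.75787257 -145.11437395  302.31132913] [-3.14085369e+00 -4.00834931e-04  1.54684649e+00] 47.053150989732444 [-3.92101381e-01  1.20743527e-01  1.73863750e+00  1.12661702e-04
  1.28304533e+00 -3.68183708e-01] [-0.22372094  0.48669168  0.56489847]
low_pad 0.68 [ 690. -211.    1.] [486. 237.]
low_pad 0.62 [ 511. -228.  107.] [355. 297.]
low_pot 0.82 [ 692. -211.    1.] [488. 236.]
lunchbox_center 0.75 [ 449. -220.   31.] [287. 258.]
lunchbox_center 0.58 [ 287. -216.   30.] [144. 257.]
0.91 7916 ((144.63983154296875, 261.8973388671875), (108.49935150146484, 85.57103729248047), 67.7509765625)
0.83 774 ((217.29417419433594, 398.82354736328125), (20.372989654541016, 46.081764221191406), 14.03624439239502)
0.7 9460 ((323.8639221191406, 48.52663803100586), (82.46154022216797, 136.6154022216797), 22.61986541748047)
```

View pics/w.png

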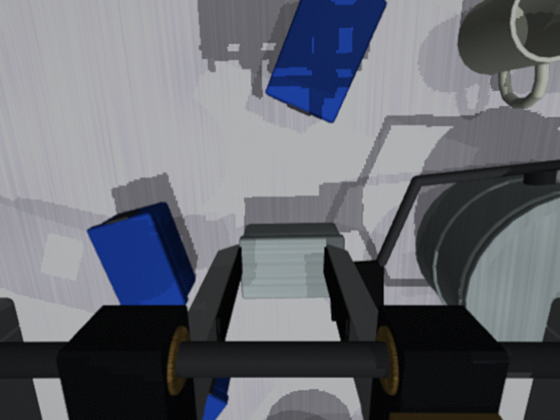

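The wrist view shows the steel box at px (290,262) between the fingers in the picture, with the pad to its right at (360,290). The way down beside the box is clear.

>>> send_rows --series '[[[-9,0,-20],0,0],[[0,0,-30],0,0],[[0,0,-35],0,0],[[0,0,-35],0,0],[[0,0,-30],0,0],[[0,0,-20],0,0],[[0,0,-7],0,0],[[0,-10,0],0,0],[[0,-10,0],0,0],[[0,-5,0],0,0]]'

```text
clock: 4.75
eef_pos: [438.3, -171.2, 126.8]
eef_rot: [3.14, 0.001, 1.547]
wrist_force: [0.7, -0.6, 0.5]
finger_gap: 46.6
finger_force: 0.0
```

>>> send_rows --series '[[[0,-5,0],0,0],[[0,-5,0],0,0],[[0,-5,0],0,0],[[0,-5,0],0,0],[[0,-5,0],0,0],[[0,-5,0],0,0],[[0,-5,0],0,0],[[0,-5,0],0,0],[[0,-5,0],0,0],[[0,-5,0],0,0]]'

```text
clock: 5.75
eef_pos: [437.9, -220.3, 125.6]
eef_rot: [3.142, 0.0, 1.547]
wrist_force: [0.9, 2.5, 2.5]
finger_gap: 47.2
finger_force: 1.2
```

```bash
python3 - <<'E'
from h import *
c=camera("top");cv2.imwrite("pics/c.png",cv2.resize(c["color"][180:320,240:440],None,fx=3,fy=3,interpolation=2))
for t in "low_pad lunchbox_center".split():
    for d in spot_point(t,c)[:5]:
        p=w(d["point"],c);print(t,round(d["confidence"],2),p.round(),px(p,c).round())
E
```

```text
low_pad 0.9 [ 513. -226.  105.] [344. 229.]
low_pad 0.22 [ 482. -518.   -1.] [416. 249.]
lunchbox_center 0.94 [ 316. -422.   32.] [392. 291.]
lunchbox_center 0.74 [332. 167.  35.] [232. 272.]
```

View pics/c.png

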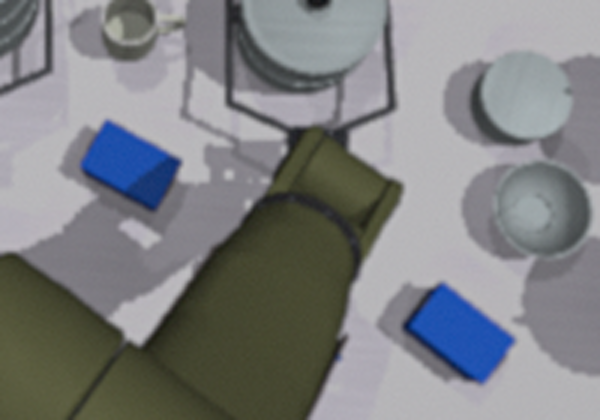

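The arm hides the box here. The reaction of about 2.5 N in +y fits a sliding push, and pot and bystanders have not moved, so I'll go on.

>>> send_rows --series '[[[0,-6,0],0,0],[[0,-6,0],0,0],[[0,-6,0],0,0],[[0,-6,0],0,0],[[0,-6,0],0,0],[[0,-6,0],0,0],[[0,-6,0],0,0],[[0,-6,0],0,0],[[0,-6,0],0,0],[[0,-6,0],0,0],[[0,-4,0],0,0],[[0,-2,0],0,0]]'

```text
clock: 7.1
eef_pos: [437.8, -286.3, 125.6]
eef_rot: [-3.142, 0.0, 1.547]
wrist_force: [-0.5, 0.5, 1.0]
finger_gap: 46.8
finger_force: 0.6
```

>>> send_rows --series '[[[-4,12,0],0,0],[[0,8,15],0,0],[[0,0,30],0,0],[[0,0,30],0,0],[[0,0,30],0,0],[[0,30,30],0,0],[[0,35,20],0,0],[[0,35,0],0,0],[[0,35,0],0,0],[[0,0,0],0,0]]'

```text
clock: 8.1
eef_pos: [433.3, -127.4, 280.9]
eef_rot: [3.141, -0.0, 1.551]
wrist_force: [-0.2, -0.6, 0.4]
finger_gap: 47.2
finger_force: 0.0
```

```bash
python3 - <<'E'
from h import *
s=read_state();print(s["eef_pos"],s["joints"])
for n in ("top","scene"):
  c=camera(n)
  if n=="scene":cv2.imwrite("pics/d.png",cv2.resize(c["color"][200:380,130:380],None,fx=3,fy=3,interpolation=2))
  for t in "low_pad low_pot lunchbox_center".split():
    for d in spot_point(t,c)[:5]:
        p=w(d["point"],c);print(t,round(d["confidence"],2),p.round(),px(p,c).round())
E
```

```text
[ 433.31242188 -127.44867357  280.85463   ] [-3.67325515e-01  1.00107916e-01  1.81361134e+00  3.96298022e-04
  1.22736158e+00 -3.47370351e-01]
low_pad 0.79 [ 516. -232.  105.] [346. 229.]
low_pad 0.19 [ 616. -495.    1.] [410. 214.]
low_pot 0.82 [ 689. -213.    2.] [339. 190.]
low_pot 0.54 [ 451. -326.   -1.] [365. 253.]
lunchbox_center 0.93 [334. 167.  31.] [232. 272.]
lunchbox_center 0.91 [ 453. -333.   33.] [369. 251.]
lunchbox_center 0.67 [486. -10.  34.] [283. 235.]
lunchbox_center 0.58 [ 315. -419.   33.] [391. 291.]
low_pad 0.74 [ 518. -228.  102.] [237. 262.]
low_pot 0.82 [ 687. -212.    0.] [287. 298.]
lunchbox_center 0.85 [ 453. -335.   29.] [204. 291.]
lunchbox_center 0.67 [ 294. -219.   27.] [187. 244.]
lunchbox_center 0.56 [ 315. -421.   32.] [154. 291.]
lunchbox_center 0.56 [333. 160.  28.] [254. 179.]
lunchbox_center 0.5 [ 455. -335.   -4.] [206. 296.]
```

View pics/d.png

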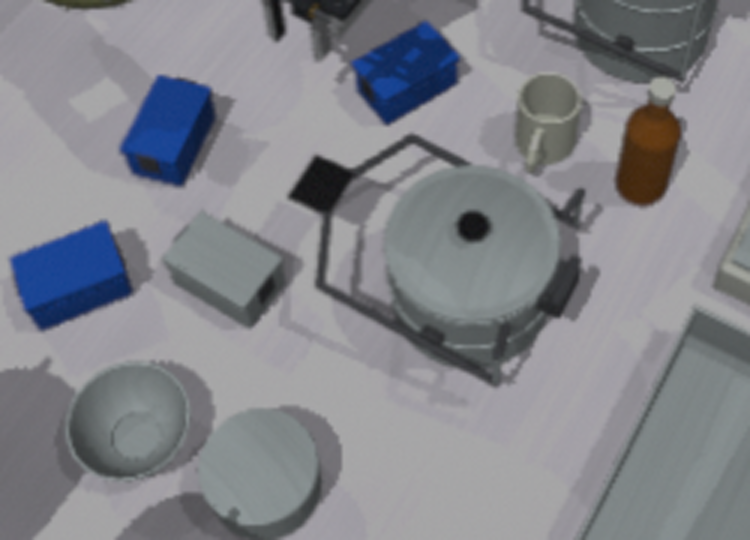

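The box is now at (453,-334), crop px (225,268). It is clear of the pad at crop px (320,183) by about 40 mm, and nothing else has moved. Next I shut and turn the fingers and go over the pad at (513,-228).

>>> send_rows --series '[[[7,-8,0],-7,1],[[7,-8,0],-7,1],[[7,-8,0],-7,1],[[7,-8,0],-7,1],[[7,-8,0],-7,1],[[7,-9,0],-7,1],[[7,-9,-5],-7,1],[[6,-9,-10],-7,1],[[6,-9,-10],-7,1],[[6,-9,-10],-7,1],[[6,-8,-10],-7,1],[[6,-8,-10],-7,1]]' --squeeze 5

```text
clock: 9.7
eef_pos: [512.9, -232.7, 224.9]
eef_rot: [-3.141, 0.0, 0.075]
wrist_force: [0.5, -0.4, 0.1]
finger_gap: 0.8
finger_force: 0.0
```

>>> send_rows --series '[[[0,0,0],0,1],[[0,0,-4],0,1],[[0,0,-4],0,1],[[0,0,-4],0,1],[[0,0,-4],0,1],[[0,0,-4],0,1],[[0,0,-4],0,1],[[0,0,-2],0,1],[[0,0,-2],0,1],[[0,0,0],0,1]]'

```text
clock: 10.7
eef_pos: [512.7, -231.9, 197.7]
eef_rot: [-3.142, 0.001, 0.082]
wrist_force: [-4.2, 0.3, 5.8]
finger_gap: 0.2
finger_force: 2.9
```

```bash
python3 - <<'E'
from h import *
s=read_state();print(s["clock"],s["eef_pos"],s["eef_rot"],s["wrist_force"])
c=camera("scene");cv2.imwrite("pics/e.png",cv2.resize(c["color"][180:330,180:380],None,fx=4,fy=4,interpolation=2))
E
```

```text
10.7 [ 512.66799725 -231.88053817  197.65250738] [-3.14156344e+00  6.28046796e-04  8.15316842e-02] [-4.19055589  0.25438082  5.83457678]
```

View pics/e.png

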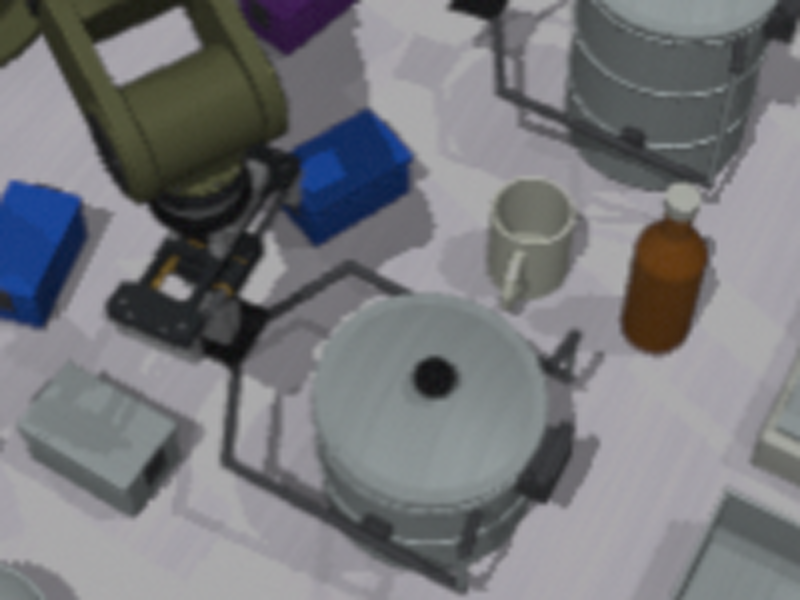

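Fingertips are on the pad, at crop px (235,330), with about 6 N and the lid clear. Pressing down.

>>> send_rows --series '[[[-1,0,-2],0,1],[[-1,0,-3],0,1],[[0,0,-3],0,1],[[0,0,-3],0,1],[[0,0,-3],0,1],[[0,0,-3],0,1],[[0,0,-3],0,1],[[0,0,-3],0,1],[[0,0,-3],0,1]]'

```text
clock: 11.65
eef_pos: [510.7, -232.0, 171.8]
eef_rot: [3.141, 0.0, 0.081]
wrist_force: [-4.3, -0.3, 4.5]
finger_gap: 0.3
finger_force: 2.8
```

>>> send_rows --series '[[[0,0,-3],0,1],[[0,0,-3],0,1],[[0,0,-3],0,1],[[0,0,-3],0,1],[[0,0,-2],0,1],[[0,0,-2],0,1],[[0,0,-1],0,1],[[0,0,-1],0,1],[[0,0,0],0,1]]'

```text
clock: 12.55
eef_pos: [511.0, -231.8, 153.6]
eef_rot: [3.142, -0.0, 0.081]
wrist_force: [1.6, 0.1, 2.1]
finger_gap: 0.8
finger_force: 1.3
```

>>> send_rows --series '[[[0,0,-1],0,1],[[0,0,-1],0,1],[[0,0,-1],0,1],[[0,0,-1],0,1],[[0,0,0],0,1]]'

```text
clock: 13.05
eef_pos: [510.8, -231.8, 149.4]
eef_rot: [-3.141, 0.0, 0.081]
wrist_force: [0.2, -0.6, 2.7]
finger_gap: 0.8
finger_force: 1.2
```

>>> send_rows --series '[[[0,0,-1],0,1],[[0,0,-1],0,1],[[0,0,0],0,1]]'

```text
clock: 13.35
eef_pos: [510.8, -231.8, 147.5]
eef_rot: [-3.141, 0.0, 0.081]
wrist_force: [0.6, 0.1, 2.8]
finger_gap: 0.4
finger_force: 1.1
```

>>> send_rows --series '[[[0,0,-1],0,1],[[0,0,-1],0,1],[[0,0,0],0,1]]'

```text
clock: 13.65
eef_pos: [510.8, -231.8, 145.5]
eef_rot: [-3.141, 0.0, 0.081]
wrist_force: [1.7, 0.4, 1.7]
finger_gap: 0.2
finger_force: 1.0
```

>>> send_rows --series '[[[0,0,-1],0,1],[[0,0,0],0,1]]'

```text
clock: 13.85
eef_pos: [511.0, -231.9, 144.8]
eef_rot: [3.142, -0.0, 0.081]
wrist_force: [1.0, 0.4, 4.7]
finger_gap: 0.6
finger_force: 2.0
```

>>> send_rows --series '[[[0,0,-1],0,1],[[0,0,0],0,1]]'

```text
clock: 14.05
eef_pos: [511.1, -231.9, 144.4]
eef_rot: [3.141, -0.001, 0.081]
wrist_force: [-1.5, 1.9, 10.9]
finger_gap: 0.3
finger_force: 5.3
```

>>> send_rows --series '[[[0,0,-1],0,1],[[0,0,0],0,1]]'

```text
clock: 14.25
eef_pos: [511.2, -231.9, 144.0]
eef_rot: [3.141, -0.001, 0.081]
wrist_force: [-4.4, 3.9, 18.2]
finger_gap: 0.3
finger_force: 9.1
```

```bash
python3 - <<'E'
from h import *
s=read_state();print(s["clock"],s["eef_pos"],s["wrist_force"])
c=camera("scene");cv2.imwrite("pics/f.png",cv2.resize(c["color"][180:330,180:380],None,fx=4,fy=4,interpolation=2))
for t in ("low_lid","low_pad"):
    for d in spot_point(t,c)[:2]: print(t,d["confidence"],w(d["point"],c).round())
E
```

```text
14.25 [ 511.20982193 -231.90974358  144.03739805] [-4.40945436  3.94680425 18.21866617]
low_lid 0.76 [ 732. -213.  206.]
low_pad 0.59 [ 516. -227.   45.]
```

View pics/f.png

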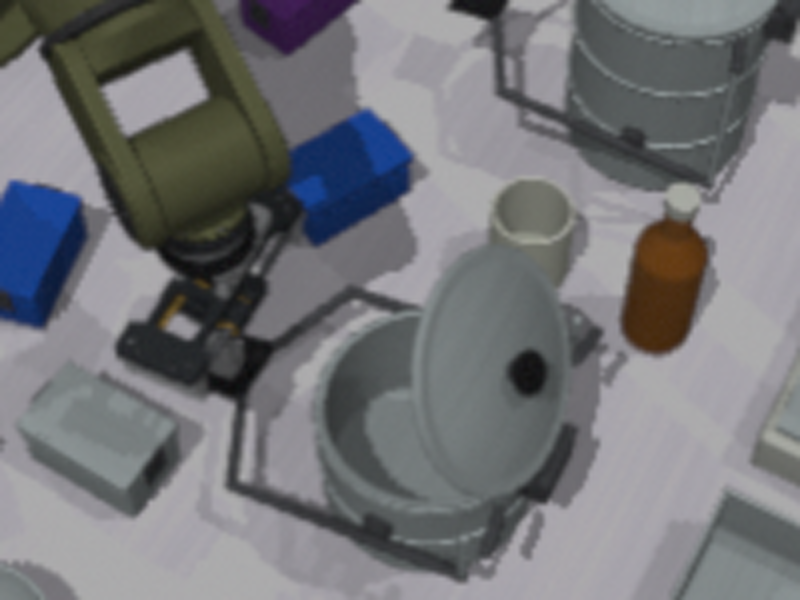

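The lid (crop px (490,370)) stands fully open: its origin is at z about 206 where 204 is expected, and the force rise shows the lever at its stop. Hold for about 3.6 s.

>>> send_rows --series '[[[0,0,0],0,1],[[0,0,0],0,1],[[0,0,0],0,1],[[0,0,0],0,1],[[0,0,0],0,1],[[0,0,0],0,1],[[0,0,0],0,1],[[0,0,0],0,1],[[0,0,0],0,1],[[0,0,0],0,1],[[0,0,0],0,1],[[0,0,0],0,1]]'

```text
clock: 15.6
eef_pos: [511.2, -231.9, 144.0]
eef_rot: [3.141, -0.001, 0.081]
wrist_force: [-4.1, 3.9, 18.4]
finger_gap: 0.7
finger_force: 9.1
```

>>> send_rows --series '[[[0,0,0],0,1],[[0,0,0],0,1],[[0,0,0],0,1],[[0,0,0],0,1],[[0,0,0],0,1],[[0,0,0],0,1],[[0,0,0],0,1],[[0,0,0],0,1],[[0,0,0],0,1],[[0,0,0],0,1],[[0,0,0],0,1],[[0,0,0],0,1]]'

```text
clock: 16.8
eef_pos: [511.2, -231.9, 144.0]
eef_rot: [3.141, -0.001, 0.081]
wrist_force: [-3.8, 3.6, 17.6]
finger_gap: 0.4
finger_force: 9.1
```

>>> send_rows --series '[[[0,0,0],0,1],[[0,0,0],0,1],[[0,0,0],0,1],[[0,0,0],0,1],[[0,0,0],0,1],[[0,0,0],0,1],[[0,0,0],0,1],[[0,0,0],0,1],[[0,0,0],0,1],[[0,0,0],0,1],[[0,0,0],0,1],[[0,0,0],0,1]]'

```text
clock: 18.0
eef_pos: [511.2, -231.9, 144.0]
eef_rot: [3.141, -0.001, 0.081]
wrist_force: [-4.0, 3.1, 18.4]
finger_gap: 0.2
finger_force: 9.1
```

>>> send_rows --series '[[[0,0,1],0,1],[[0,0,1],0,1],[[0,0,1],0,1],[[0,0,1],0,1],[[0,0,1],0,1],[[0,0,1],0,1],[[0,0,1.5],0,1],[[0,0,1.5],0,1],[[0,0,1.5],0,1],[[0,0,1.5],0,1],[[0,0,1.5],0,1],[[0,0,1.5],0,1]]'

```text
clock: 19.2
eef_pos: [510.8, -231.9, 157.8]
eef_rot: [-3.142, 0.0, 0.081]
wrist_force: [-3.4, -0.4, 2.6]
finger_gap: 0.3
finger_force: 1.7
```

>>> send_rows --series '[[[0,0,1.5],0,1],[[0,0,1.5],0,1],[[0,0,1.5],0,1],[[0,0,1.5],0,1],[[0,0,1.5],0,1],[[0,0,1.5],0,1],[[0,0,1.5],0,1],[[0,0,1.5],0,1],[[0,0,1.5],0,1],[[0,0,1.5],0,1],[[0,0,1.5],0,1],[[0,0,1.5],0,1]]'

```text
clock: 20.4
eef_pos: [510.9, -231.9, 175.8]
eef_rot: [3.142, -0.0, 0.081]
wrist_force: [-4.6, -0.7, 3.9]
finger_gap: 0.6
finger_force: 2.4
```

Up to contact end at about 202–203, slowing near the close.

>>> send_rows --series '[[[0,0,1.5],0,1],[[0,0,1.5],0,1],[[0,0,1.5],0,1],[[0,0,1.5],0,1],[[0,0,1.5],0,1],[[0,0,1],0,1],[[0,0,1],0,1],[[0,0,1],0,1],[[0,0,1],0,1],[[0,0,1],0,1],[[0,0,1],0,1],[[0,0,1],0,1]]'

```text
clock: 21.6
eef_pos: [511.1, -231.8, 190.4]
eef_rot: [3.141, -0.001, 0.081]
wrist_force: [2.9, -0.4, 4.6]
finger_gap: 0.4
finger_force: 2.1
```

>>> send_rows --series '[[[0,0,1],0,1],[[0,0,1],0,1],[[0,0,0.7],0,1],[[0,0,0.7],0,1],[[0,0,0.7],0,1],[[0,0,0.7],0,1],[[0,0,0.7],0,1],[[0,0,0.7],0,1],[[0,0,0.7],0,1],[[0,0,0.7],0,1],[[0,0,0.7],0,1],[[0,0,0.7],0,1]]'

```text
clock: 22.8
eef_pos: [510.9, -231.8, 199.2]
eef_rot: [3.142, -0.0, 0.081]
wrist_force: [2.3, 0.5, 4.6]
finger_gap: 0.8
finger_force: 2.2
```

>>> send_rows --series '[[[0,0,0.7],0,1],[[0,0,0.7],0,1],[[0,0,0.7],0,1],[[0,0,0.7],0,1],[[0,0,0.7],0,1],[[0,0,0.7],0,1],[[0,0,0.7],0,1],[[0,0,0.7],0,1],[[0,0,0.7],0,1],[[0,0,0.7],0,1],[[0,0,0.7],0,1],[[0,0,0.7],0,1]]'

```text
clock: 24.0
eef_pos: [510.9, -231.8, 207.6]
eef_rot: [-3.142, 0.0, 0.081]
wrist_force: [-0.3, 0.0, 0.3]
finger_gap: 0.7
finger_force: 0.0
```

Contact is released. Back off upward and towards the robot, then check.

>>> send_rows --series '[[[0,0,10],0,1],[[0,0,20],0,1],[[0,0,30],0,1],[[-15,10,30],0,1],[[-25,25,10],0,1],[[-25,25,0],0,1],[[-25,25,0],0,1],[[0,0,0],0,1],[[0,0,0],0,1]]'

```text
clock: 24.9
eef_pos: [420.9, -146.7, 308.6]
eef_rot: [3.141, -0.002, 0.082]
wrist_force: [0.4, 0.9, -0.6]
finger_gap: 0.3
finger_force: 0.0
```

```bash
python3 - <<'E'
from h import *
s=read_state();print(s["clock"],s["eef_pos"],s["wrist_force"])
c=camera("scene");cv2.imwrite("pics/g.png",cv2.resize(c["color"][130:400,130:400],None,fx=2.2,fy=2.2,interpolation=2))
for t in ("low_lid","low_pad","lunchbox_center","mug","tall_pad"):
    for d in spot_point(t,c)[:2]: print(t,d["confidence"],w(d["point"],c).round())
E
```

```text
24.9 [ 420.94080927 -146.7380062   308.6384363 ] [ 0.42683322  0.8885443  -0.57090623]
low_lid 0.79 [ 689. -215.  118.]
low_pad 0.82 [ 517. -229.  104.]
low_pad 0.18 [498. 491.  -3.]
lunchbox_center 0.96 [490. -11.  32.]
lunchbox_center 0.89 [331. 160.  28.]
mug 0.57 [668.   5.   3.]
mug 0.3 [ 455. -331.   31.]
tall_pad 0.66 [522. 187. 107.]
```

View pics/g.png

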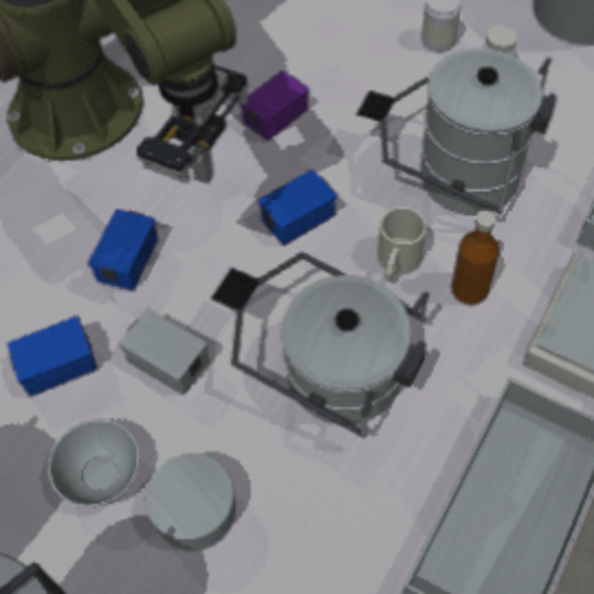

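The lid is shut at px (345,335), the pad is back up at (235,290), the box is aside at (165,350), and everything else is unchanged.

```bash
python3 -c "
from cell import *
print(sign_off())"
```

```text
the job is handed in; nothing more can be done
None
```

The job is handed in at about 25 s: I pushed the lunch box clear of the lever, held the low pot's lid fully open for over 3 s, and let it close slowly; the last picture shows it shut and nothing else moved.

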